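# Set a power supply under the bench magnifier

## Task

Get the open-frame power supply ready for inspection: lay it, components up, on the sloping work stand, lengthwise up the slope, in the middle of the plate's width and down against the lip, setting it down gently rather than letting it drop or flop. Have the bench magnifier's arm swung round so that the lens is centred over the power supply, and the lens tilted parallel to it. Leave the other things on the bench where they are.

Things in the scene. Friction and masses are not known exactly. Their poses are not given: they have to be found in the camera images.
- module: the open-frame power supply: shallow aluminium channel 102 mm long (x), 51 wide (y), 28 tall, full of components (yellow transformer, black capacitors, terminal blocks at both ends), 0.2-0.3 kg. Starts flat on the table, components up. Origin: centre of its underside, z up through the components. The long side walls are flat, rigid, full height: it can be gripped across the 51 mm
- seat (a point): upper face of the sloping stand's aluminium plate (dark mat, 100 mm wide), mid-width, at the foot of the lip across its low end (lip 14 mm tall, 6 thick). x up the slope (plate goes on 114 mm), y level across, z square out. Slope clamped rigid at 24 to 37 degrees, stand fixed to the table, high end towards the column. A module against the lip has its origin at x 51 mm, y 0, z 0
- column (a point): the bench magnifier's vertical swivel axis, at arm height, 182 mm above the table: steel column, top 237 mm up, on a heavy round base 136 mm across fixed to the table. The stand faces straight away from the column: its centre line passes through this axis
- lens (a point): centre of the round lens (clear glass, white frame 116 mm across, 18 thick); always 233 mm from the column axis, 182 mm above the table, as the tilt axis passes through it. x towards the column (level at tilt 0), y along the level tilt axis, z up out of the glass. About 100 mm clear is left between glass and module on the stand
- fork (a point): where the round arm ends in the grey U-shaped fork that carries the lens, 70 mm from the lens centre towards the column, level with it. The fork runs behind and beside the frame, 152 mm wide, of 12 mm bar; a black knob on its -y end reaches 92 mm from the lens centre. Turns with the swivel only
- grip (a point): middle of the lens frame's grip: a straight bar with a black rubber end, in the plane of the glass, on the side away from the column, 16 mm wide (along y), 14 thick, from 58 to 104 mm from the lens centre; this point is at 85 mm. Axes as lens. Pinched across its 16 mm, it serves to swing the arm and to tilt the lens
- swivel (a joint): swivel of the magnifier's arm about the column, rad, counter-clockwise seen from above; limits -1.1 and 1.4. Stiff, stays where it is left: about 1.2 N at the grip moves it
- tilt (a joint): tilt of the lens, rad; 0 is level, positive lowers the grip and raises the side next to the column; limits -0.9 and 1.2. Stiff, stays where it is left: about 2 N at the grip moves it. With the arm over the stand, the lens is parallel to the plate when this equals the plate's slope
- multimeter: bystander: hand multimeter, black and grey, 180 x 84 x 48 mm, lying face up; to be left alone. Origin at the centre of its underside
- screwdriver: bystander: screwdriver with a blue handle, 200 mm long, lying on the table along its x, tip to +x; to be left alone. Origin at its underside, about the middle
- small_driver: bystander: small screwdriver with a grey handle, 150 mm long, lying on the table along its x, tip to +x; to be left alone. Origin at its underside, about the middle
- pliers: bystander: pliers with orange handles, 155 x 40 x 12 mm, lying flat; to be left alone. Origin at the centre of its underside
- spool: bystander: reel of solder wire standing on end, 52 mm across, 40 mm tall; to be left alone. Origin at the centre of its underside
- jar: bystander: small round jar with a black lid, 48 mm across, 45 mm tall; to be left alone. Origin at the centre of its underside
- tape: bystander: orange tape measure, 66 x 62 x 28 mm; to be left alone. Origin at the centre of its underside

How it is judged:
At the end, for the whole second after the job is handed in: Power supply at rest, components up, flat on the plate (4 mm, 0.06 rad), lengthwise up the slope either way (0.10 rad), mid-width within 12 mm, under 7 mm from the lip. Lens at rest over it (15 mm sideways, 40 mm lengthwise in the power supply's axes), parallel within 0.10 rad (x of module in the frame of seat between 0.045 and 0.058 m and y of module in the frame of seat between -0.012 and 0.012 m and z of module in the frame of seat between -0.004 and 0.004 m and angle between the z axis of module and the z axis of seat, either way round below 0.06 rad and angle between the x axis of module and the x axis of seat, either way round below 0.1 rad and angle between module's own z axis and vertical below 1.2 rad and y of lens in the frame of module between -0.015 and 0.015 m and x of lens in the frame of module between -0.04 and 0.04 m and angle between the z axis of lens and the z axis of module, either way round below 0.1 rad and velocity of joint swivel between -0.02 and 0.02 rad/s and velocity of joint tilt between -0.02 and 0.02 rad/s and linear speed of module below 0.01 m/s); the robot touches nothing.
It fails at once if the power supply is dropped or left to flop (moves faster than 0.35 m/s out of the fingers) (linear speed of module above 0.35 m/s and contact force between the fingers and module below 0.05 N).
It fails at once if a bystander is shifted more than 30 mm (distance of any of multimeter, screwdriver, small_driver, pliers, spool, jar, tape from where it was at the start of the episode above 0.03 m).
It also fails if it takes over 69 s, if anything falls off the work surface, if the arm or the gripper's body presses on something with over 40 N, if the wrist force passes 120 N, or if a joint passes its speed limit or range.

## Robot

A 7-joint arm with a two-finger parallel gripper is mounted at the origin on the work surface. World frame = base frame: x ahead of the robot, y to its left, z up, the work surface at z = 0. Lengths are in m, angles in rad, forces in N, time in s.
With the tool pointing down it reaches from about 0.4 to 0.85 m from the base axis. Payload 10.4 kg.
Tool frame: the origin (TCP) lies on the front face of the gripper's body, between the roots of the fingers; the fingertips stand 73 mm ahead of it and the grasp point (between the pads) lies 54 mm ahead of it; z points along the fingers, y is the line along which they close (so a half turn about z gives the same grasp; the last joint's range is limited). The gripper opens to 85 mm and grips with 20 to 120 N. Pads are 22 mm wide; open, the fingers measure 114 mm over their backs; the gripper's body (76 mm by 85 mm) begins 54 mm behind the grasp point. The pads swing forward as they close: fully open they stand 13 mm farther back than shut.
Start: joints at [1.111, 0.332, -0.065, 1.46, 0.022, 1.35, -0.088], TCP at [0.264, -0.566, 0.304] pointing down, gripper open.
Joint ranges: [-2.6, 2.6], [-0.5, 2.12], [-1.47, 1.34], [0.16, 2.42], [-1.27, 4.41], [0.06, 2.06], [-2.6, 2.6]. Speed limits (rad/s): [2.22, 2.22, 2.79, 2.79, 3.14, 3.14, 3.14].

## Interface

Orientations are given as a unit quaternion [x, y, z, w].
In Python, from workcell import manip gives the robot as it stands.
- The arm moves only by the shell command python3 -m jog 'ROWS' [FORCE]. ROWS is JSON, a list of rows, each an object with "grip": the gripper command: -1 is fully open, 1 is shut, values between are in proportion; "slide": the shift along the tool's x, y, z in cm, a list of three; "yaw": the turn about the tool's z in rad. A call has 1 to 8 rows; each row shifts and turns the commanded pose from where the row before left it, along the tool's axes as they then stand; what a row does not reach is not made up. A row lasts 1/10 s, in which the tool goes at most 50 mm and 8.59 degrees, less where a joint would pass 70% of its speed; a pose out of reach is approached as far as the arm can. A call with a gripper value outside its range is refused whole. The fingers move at their own pace and stop on an object; FORCE is the grip in N (left out, the last holds). Time passes only in rows, so rows that do not move let the fingers close. It gives the time, the measured TCP pose, the force, the opening and the grip force at its end, in the units of the state.
- manip.get_obs(): the state, without advancing time (a new reading comes with each control period).
- manip.camera(name): name is "scene" or "top" or "wrist"; returns the picture (384x512x3 uint8, blue, green, red); there is no depth.
- manip.calibration(name): a dict with "vfov" (degrees; the focal length in pixels is half the picture's height over the tangent of half this angle, whatever the lens; pixels are square), "cx", "cy" (the principal point, pixels), "camera_from_world" (4x4, takes a point from world to camera coordinates). Camera axes: x right, y down, z forward; pixel columns grow to the right and rows downward; lengths in m; the calibration is good to about 2 mm. The wrist camera is an equidistant fisheye: a pixel r from the principal point sees the ray r / f radians off the axis. A picture is of the moment at which its call begins: read the wrist's pose just before it. calibration takes no time and is no camera call; for the wrist camera it gives the pose at the moment of the call.
- manip.hand_in(): hands the job in; it is judged then, once.
Trained networks look in the newest picture that a camera, given by its name, has taken for a name from the list of things; names that differ only in an ending like _2 or _b are one class to them, and where a whole thing is asked for, a point or a joint stands for the part that bears it (a point fixed in the world has none). Each returns a list of dicts, best first, with "conf" (0 to 1); they miss things now and then, are a little off and sometimes report something else, mostly with a low value. They report only what shows in the picture. A call takes as long as a camera call.
- manip.masks_of(thing, camera): "region" (384x512 bool, what is visible of it) and "centre" ([column, row] in pixels, amid what is visible of it).
The state is a dict: "clock": time; "joint_pos": joint angles; "joint_velocities": joint speeds; "tau": joint torques, N m; "position": TCP position; "ee_rot": TCP orientation; "ft_force": force on the tool from outside, world axes, zero at the start; "torque": the same for the moment, N m; "grip_width": opening from 0.0 (shut) to 1.0 (fully open); "grasp_force": force on a finger pad.
Only numpy, scipy, OpenCV 4.12 (cv2) and the standard library are available. Lean on these libraries where they do the work, as an engineer would, in place of code of your own. Each camera call takes 0.05 s, during which the arm holds its last target. There are 200 camera calls.

## Working session

There is one attempt and no reset: what is moved stays moved. The work goes in short steps, Python scripts to look and compute and a shell command to move; the robot and the scene stay as the last step left them, time stands still between calls to the robot, and variables do not carry over. Pictures are saved under pics/ and viewed, at most 10 in all, crops included, and the job is handed in when it is done.

```bash
mkdir -p pics; ls
cat > h.py <<'E'
import numpy as np, cv2
from scipy.spatial.transform import Rotation as R
from workcell import manip
def ray(cam,px):
    c=manip.calibration(cam); f=192/np.tan(np.radians(c["vfov"])/2)
    T=np.linalg.inv(np.array(c["camera_from_world"])); u=(np.array(px,float)-[c["cx"],c["cy"]])
    if cam=="wrist":
        r=np.hypot(*u); th=r/f; d=np.array([*(u/max(r,1e-9)*np.sin(th)),np.cos(th)])
    else: d=np.array([*(u/f),1.])
    return T[:3,3],T[:3,:3]@d
def atz(cam,px,z):
    o,d=ray(cam,px); return o+d*(z-o[2])/d[2]
def proj(cam,p):
    c=manip.calibration(cam); f=192/np.tan(np.radians(c["vfov"])/2)
    q=(np.array(c["camera_from_world"])@np.append(p,1))[:3]
    if cam=="wrist":
        r=np.hypot(q[0],q[1]); th=np.arctan2(r,q[2]); return np.array([c["cx"],c["cy"]])+q[:2]/max(r,1e-9)*th*f
    return np.array([c["cx"],c["cy"]])+q[:2]/q[2]*f
def tri(*rs):
    A=0;b=0
    for o,d in rs:
        d=d/np.linalg.norm(d);P=np.eye(3)-np.outer(d,d);A=A+P;b=b+P@o
    return np.linalg.solve(A,b)
E
python3 - <<'E'
from h import *
np.set_printoptions(precision=3,suppress=True)
for n in("top","scene"):
    im=manip.camera(n); cv2.imwrite(f"pics/{n}0.png",cv2.resize(im,(800,600)))
    print(n,ray(n,(256,192)))
    for t in ["module","seat","column","lens","fork","grip","multimeter","screwdriver","small_driver","pliers","spool","jar","tape"]:
        try: r=manip.masks_of(t,n)
        except Exception as e: print(t,e); continue
        for q in r[:2]: print(t,round(q["conf"],2),np.array(q["centre"]),q["region"].sum(),atz(n,q["centre"],0.182 if t in("lens","fork","grip","column") else .02)[:2])
o=manip.get_obs();print(o["clock"],o["position"],o["ee_rot"],o["ft_force"])
E
```

```text
pics
top (array([0.397, 0.006, 1.171]), array([ 0.185, -0.008, -0.983]))
module 0.78 [126.3 221.6] 778 [0.524 0.364]
module 0.68 [136.8 165.8] 277 [0.687 0.345]
seat 0.84 [231.5 178.5] 1558 [0.653 0.069]
column 0.68 [306.7 153.2] 4111 [ 0.686 -0.13 ]
lens 0.59 [333.2 177.6] 1773 [ 0.623 -0.196]
fork 0.86 [322.4 168.8] 2837 [ 0.645 -0.169]
grip 0.68 [331.1 176.9] 1702 [ 0.625 -0.19 ]
multimeter 0.88 [382.  244.9] 2055 [ 0.465 -0.364]
screwdriver 0.62 [236.9 239.4] 422 [0.477 0.049]
small_driver 0.82 [173.8 275.7] 254 [0.374 0.223]
pliers 0.67 [307.9 257. ] 328 [ 0.429 -0.152]
spool 0.65 [317.4 203. ] 251 [ 0.584 -0.181]
jar 0.64 [138.  166.8] 257 [0.684 0.341]
tape 0.88 [361.1 181.6] 411 [ 0.649 -0.311]
tape 0.49 [171.8 276.6] 343 [0.372 0.228]
scene (array([ 1.17 , -0.712,  1.135]), array([-0.437,  0.491, -0.754]))
module 0.37 [240.  212.5] 2253 [ 0.544 -0.084]
seat 0.72 [294.3 190.8] 709 [0.613 0.105]
column 0.64 [285.7 211.3] 3823 [ 0.724 -0.088]
column 0.31 [159. 256.] 1756 [ 0.581 -0.412]
lens 0.64 [230.3 213.8] 1203 [ 0.618 -0.196]
lens 0.62 [319.  140.5] 388 [0.618 0.204]
fork 0.97 [241.2 211.9] 2028 [ 0.636 -0.171]
fork 0.25 [158.3 253.1] 1736 [ 0.574 -0.408]
grip 0.96 [234.6 213.9] 1187 [ 0.627 -0.188]
multimeter 0.77 [158.1 256.7] 1790 [ 0.481 -0.364]
multimeter 0.34 [242.1 210.3] 2131 [ 0.543 -0.073]
screwdriver 0.8 [255.5 183.7] 212 [0.497 0.041]
small_driver 0.7 [264.1 139.3] 115 [0.371 0.226]
pliers 0.76 [189.6 206.4] 238 [ 0.408 -0.175]
spool 0.72 [227.3 239.9] 252 [ 0.588 -0.186]
jar 0.64 [242.7 211.6] 2365 [ 0.548 -0.075]
jar 0.63 [350.7 163.7] 196 [0.679 0.339]
tape 0.78 [211.  282.5] 511 [ 0.656 -0.32 ]
tape 0.68 [156.8 256.2] 1788 [ 0.477 -0.366]
1.4 [ 0.264 -0.566  0.304] [0.976 0.217 0.    0.   ] [-0.075  0.361  0.573]
```

View pics/top0.png

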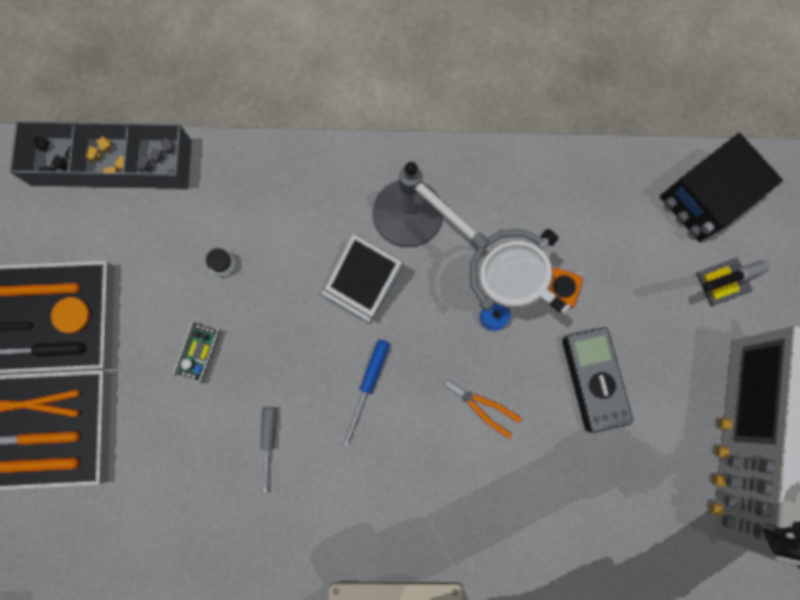

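View pics/scene0.png

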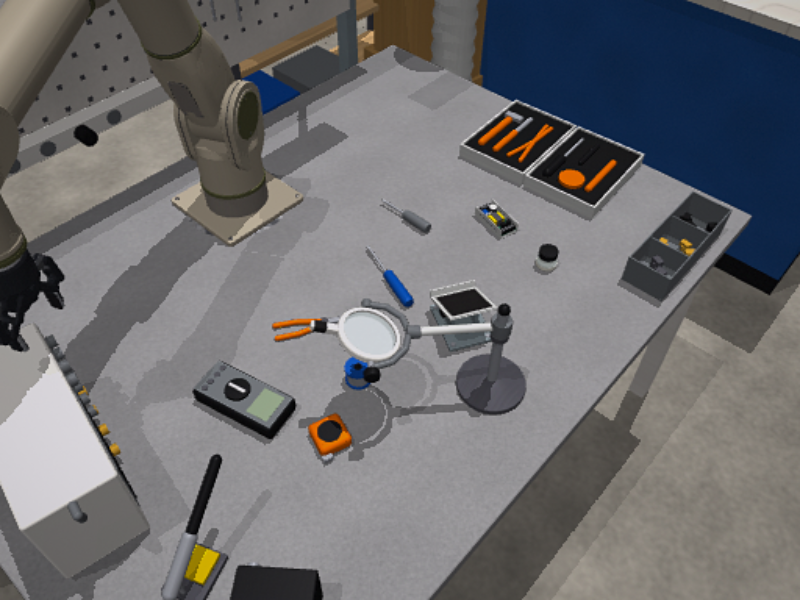

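The top view shows the module at (197,352), the stand at (362,278), the column at (410,175), and the lens at (515,272) with its grip at (560,307). All positions are in 800x600 pixels. The lens is well clear of the stand, so I'll place the module first. Next I measure yaw and geometry.

Run:
```python
from h import *
np.set_printoptions(precision=3,suppress=True)
s=1/1.5625
t=lambda x,y:("top",(x*s,y*s)); c=lambda x,y:("scene",(x*s,y*s))
T=lambda a,b:tri(ray(*a),ray(*b))
print("coltop",T(t(410,166),c(504,308)),"base",atz(*t(407,213),0.01),atz(*c(491,384),.01))
print("lens",T(t(515,272),c(369,334)),"grip",T(t(560,306),c(322,325)))
print("lip mid?",[atz(*t(x,y),z)[:2] for x,y,z in [(322,290,.03),(372,320,.03),(355,236,.09),(403,263,.09)]])
print("plate high L",T(t(355,236),c(483,283)),)
print("plate low L",T(t(322,290),c(430,291)))
manip.camera("top")
m=manip.masks_of("module","top")[0]["region"]
box=cv2.boxPoints(cv2.minAreaRect(np.argwhere(m)[:,::-1].astype(np.float32)))
P=np.array([atz("top",p,.02)[:2] for p in box]);print("module",P,P.mean(0))
for i in range(2):
    e=P[i+1]-P[i];print(np.hypot(*e),np.arctan2(e[1],e[0]))
m=manip.masks_of("seat","top")[0]["region"]
q=cv2.boxPoints(cv2.minAreaRect(np.argwhere(m)[:,::-1].astype(np.float32)));print("seatbox",q/s)
o=manip.get_obs();print(R.from_quat(o["ee_rot"]).as_matrix(),o["clock"])
```

```text
coltop [ 0.789 -0.015  0.231] base [ 0.786 -0.015  0.01 ] [ 0.792 -0.019  0.01 ]
lens [ 0.631 -0.186  0.184] grip [ 0.574 -0.246  0.215]
lip mid? [array([0.629, 0.14 ]), array([0.574, 0.048]), array([0.715, 0.078]), array([ 0.667, -0.007])]
plate high L [0.692 0.07  0.156]
plate low L [0.594 0.1   0.051]
module [[0.476 0.406]
 [0.574 0.381]
 [0.555 0.321]
 [0.457 0.348]] [0.516 0.364]
0.10189081749536277 -0.2516003788466912
0.06211532542995946 -1.8802937900069938
seatbox [[319.644 293.055]
 [353.676 232.155]
 [403.754 260.14 ]
 [369.722 321.04 ]]
[[ 0.906  0.423  0.   ]
 [ 0.423 -0.906 -0.   ]
 [ 0.     0.    -1.   ]] 1.55
```

```bash
python3 -m jog '[{"grip":-1,"slide":[3.3,-3.2,-0.2],"yaw":0},{"grip":-1,"slide":[3.3,-3.2,-0.2],"yaw":0},{"grip":-1,"slide":[3.3,-3.2,-0.2],"yaw":0},{"grip":-1,"slide":[3.3,-3.2,-0.2],"yaw":0},{"grip":-1,"slide":[3.3,-3.2,-0.2],"yaw":0},{"grip":-1,"slide":[3.3,-3.2,-0.2],"yaw":0},{"grip":-1,"slide":[3.3,-3.2,-0.2],"yaw":0},{"grip":-1,"slide":[3.3,-3.2,-0.2],"yaw":0}]' 30
python3 -m jog '[{"grip":-1,"slide":[3.3,-3.2,0],"yaw":0},{"grip":-1,"slide":[3.3,-3.2,0],"yaw":0},{"grip":-1,"slide":[3.3,-3.2,0],"yaw":0},{"grip":-1,"slide":[3.3,-3.2,0],"yaw":0},{"grip":-1,"slide":[0,0,0],"yaw":0.14},{"grip":-1,"slide":[0,0,0],"yaw":0.14},{"grip":-1,"slide":[0,0,0],"yaw":0.14},{"grip":-1,"slide":[0,0,0],"yaw":0.14}]'
cat >> h.py <<'E'
def delta(xyz,ang):
    """tool-frame slide (cm) and yaw to TCP xyz, tool x heading ang (world)"""
    o=manip.get_obs();M=R.from_quat(o["ee_rot"]).as_matrix()
    h=np.arctan2(M[1,0],M[0,0]); print("t",o["clock"],"pos",o["position"],"heading",h,"tiltz",M[2,2])
    y=h-ang; d=np.array(xyz)-o["position"]
    print("yaw first",y,"then slide", [ 100*(d[0]*np.cos(ang)+d[1]*np.sin(ang)),100*(d[0]*np.sin(ang)-d[1]*np.cos(ang)),-100*d[2]],"slide if before yaw",100*(M.T@d))
E
python3 - <<'E'
from h import *
delta([.516,.364,.25],-.25); print(manip.get_obs()["joint_pos"])
E
```

```text
clock: 2.35
position: [0.3957, -0.2208, 0.3203]
ee_rot: [0.976, 0.217, 0.0, 0.0]
ft_force: [0.7, -0.5, 0.9]
grip_width: 1.001
grasp_force: 0.0
clock: 3.15
position: [0.4608, -0.0507, 0.32]
ee_rot: [0.998, -0.064, 0.0, 0.0]
ft_force: [0.0, 0.5, -0.0]
grip_width: 1.003
grasp_force: 0.0
t 3.15 pos [ 0.4608072  -0.05071188  0.32002013] heading -0.12871096181703914 tiltz -0.9999999429396444
yaw first 0.12128903818296086 then slide [np.float64(-4.91243757178087), np.float64(-41.547440951939464), np.float64(7.00201337725202)] slide if before yaw [  0.14853192 -41.83780352   6.9947279 ]
[ 0.58877061 -0.00684455 -0.56786071  1.81627033 -0.0035785   1.33082582
 -1.67773724]
```

```bash
python3 -m jog '[{"grip":-1,"slide":[0,-4.7,0],"yaw":0},{"grip":-1,"slide":[0,-4.7,0],"yaw":0},{"grip":-1,"slide":[0,-4.7,0],"yaw":0},{"grip":-1,"slide":[0,-4.7,0],"yaw":0},{"grip":-1,"slide":[0,-4.7,0.8],"yaw":0},{"grip":-1,"slide":[0,-4.7,0.8],"yaw":0},{"grip":-1,"slide":[0,-4.7,0.8],"yaw":0},{"grip":-1,"slide":[0,-4.2,0.8],"yaw":0}]'
for i in 1 2; do :; done
python3 -m jog '[{"grip":-1,"slide":[0,-4,0.8],"yaw":-0.145},{"grip":-1,"slide":[0,0,0.8],"yaw":-0.145},{"grip":-1,"slide":[0,0,0.8],"yaw":-0.145},{"grip":-1,"slide":[0,0,0.8],"yaw":-0.145},{"grip":-1,"slide":[0,0,0],"yaw":-0.145},{"grip":-1,"slide":[0,0,0],"yaw":-0.145},{"grip":-1,"slide":[0,0,0],"yaw":-0.145},{"grip":-1,"slide":[0,0,0],"yaw":-0.145}]'
python3 -m jog '[{"grip":-1,"slide":[0,0,0],"yaw":-0.145},{"grip":-1,"slide":[0,0,0],"yaw":-0.145},{"grip":-1,"slide":[0,0,0],"yaw":-0.145},{"grip":-1,"slide":[0,0,0],"yaw":-0.145},{"grip":-1,"slide":[0,0,0],"yaw":-0.145},{"grip":-1,"slide":[0,0,0],"yaw":-0.145},{"grip":-1,"slide":[0,0,0],"yaw":-0.145},{"grip":-1,"slide":[0,0,0],"yaw":-0.145}]'
python3 -m jog '[{"grip":-1,"slide":[0,0,0],"yaw":-0.145},{"grip":-1,"slide":[0,0,0],"yaw":-0.145},{"grip":-1,"slide":[0,0,0],"yaw":-0.145},{"grip":-1,"slide":[0,0,0],"yaw":-0.145},{"grip":-1,"slide":[0,0,0],"yaw":-0.12},{"grip":-1,"slide":[0,0,0],"yaw":0}]'
python3 - <<'E'
from h import *
np.set_printoptions(precision=3,suppress=True)
delta([.516,.364,.25],-.25+np.pi); print(manip.get_obs()["joint_pos"])
im=manip.camera("wrist"); cv2.imwrite("pics/w1.png",cv2.resize(im,(800,600)))
for q in manip.masks_of("module","wrist")[:2]:
    m=q["region"]; box=cv2.boxPoints(cv2.minAreaRect(np.argwhere(m)[:,::-1].astype(np.float32)))
    P=np.array([atz("wrist",p,.02)[:2] for p in box]);print("module",q["conf"],P,P.mean(0),atz("wrist",q["centre"],.02),m.sum())
    for i in range(2):
        e=P[i+1]-P[i];print(np.hypot(*e),np.arctan2(e[1],e[0]))
E
```

```text
clock: 3.95
position: [0.5064, 0.3195, 0.2876]
ee_rot: [0.998, -0.062, 0.0, -0.0]
ft_force: [1.2, -0.6, 1.5]
grip_width: 0.996
grasp_force: 0.0
clock: 4.75
position: [0.5114, 0.3569, 0.2559]
ee_rot: [0.867, 0.498, -0.0, 0.0]
ft_force: [0.3, 1.2, -0.2]
grip_width: 1.0
grasp_force: 0.0
clock: 5.55
position: [0.5116, 0.3568, 0.2559]
ee_rot: [0.453, 0.892, -0.0, 0.0]
ft_force: [-0.0, -0.4, -0.6]
grip_width: 0.998
grasp_force: 0.0
clock: 6.15
position: [0.5116, 0.3568, 0.2556]
ee_rot: [0.121, 0.993, -0.0, -0.0]
ft_force: [0.0, 0.3, -1.2]
grip_width: 0.997
grasp_force: 0.0
t 6.15 pos [0.512 0.357 0.256] heading 2.8981311992046224 tiltz -0.9999998589571264
yaw first 0.00653854561482925 then slide [np.float64(-0.25268966271854976), np.float64(0.8067813214187585), np.float64(0.5620525408100652)] slide if before yaw [-0.258  0.805  0.562]
[ 0.198  0.764 -1.358  1.482  0.746  1.489  0.169]
module 0.97 [[0.556 0.324]
 [0.456 0.355]
 [0.471 0.407]
 [0.573 0.379]] [0.514 0.366] [0.511 0.365 0.02 ] 4744
0.10500259179426484 2.839511225744027
0.05369014844810088 1.2861694401887815
```

View pics/w1.png

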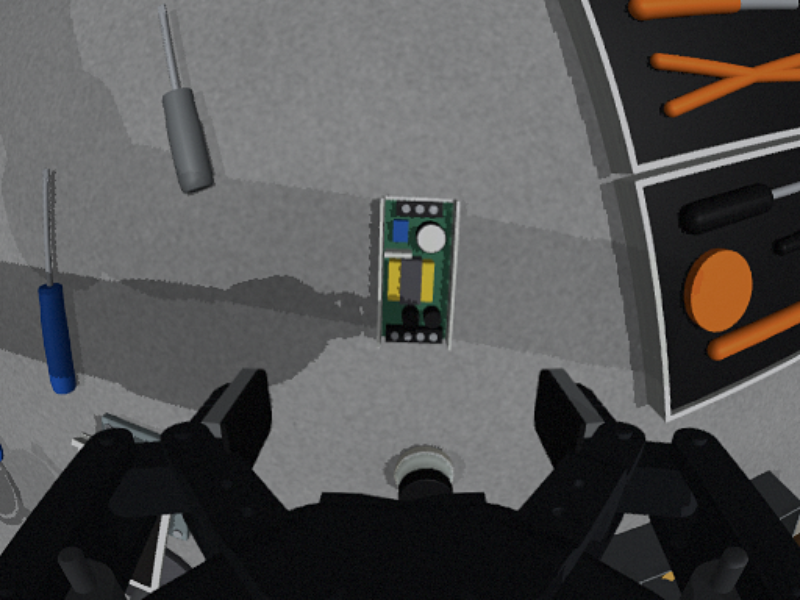

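The wrist view shows the module centred near (418,272), between the open fingers and clear of its neighbours. I go down and grip it.

```bash
python3 -m jog '[{"grip":-1,"slide":[0,0,3.0],"yaw":0.045},{"grip":-1,"slide":[0,0.95,3.0],"yaw":0},{"grip":-1,"slide":[0,0,3.5],"yaw":0},{"grip":-1,"slide":[0,0,3.5],"yaw":0},{"grip":-1,"slide":[0,0,2.5],"yaw":0},{"grip":-1,"slide":[0,0,1.9],"yaw":0},{"grip":-1,"slide":[0,0,0.95],"yaw":0},{"grip":0,"slide":[0,0,0],"yaw":0}]' 25
python3 -m jog '[{"grip":1,"slide":[0,0,0],"yaw":0},{"grip":1,"slide":[0,0,0],"yaw":0},{"grip":1,"slide":[0,0,0],"yaw":0},{"grip":1,"slide":[0,0,0],"yaw":0},{"grip":1,"slide":[0,0,0],"yaw":0}]' 25
```

```text
clock: 7.05
position: [0.5139, 0.3659, 0.0718]
ee_rot: [0.145, 0.989, -0.0, -0.0]
ft_force: [-0.1, 1.1, -0.5]
grip_width: 0.855
grasp_force: 0.0
clock: 7.55
position: [0.5145, 0.3667, 0.0739]
ee_rot: [0.145, 0.989, 0.001, 0.001]
ft_force: [-0.8, -0.3, 6.9]
grip_width: 0.592
grasp_force: 28.4
```

```bash
python3 -m jog '[{"grip":-0.4,"slide":[0,0,0],"yaw":0},{"grip":-0.4,"slide":[0,0,0],"yaw":0},{"grip":-0.4,"slide":[0,0,-0.9],"yaw":0},{"grip":1,"slide":[0,0,0],"yaw":0},{"grip":1,"slide":[0,0,0],"yaw":0},{"grip":1,"slide":[0,0,0],"yaw":0},{"grip":1,"slide":[0,0,0],"yaw":0}]' 25
python3 -m jog '[{"grip":1,"slide":[0,0,-1],"yaw":0},{"grip":1,"slide":[0,0,-3],"yaw":0},{"grip":1,"slide":[0,0,-4.5],"yaw":0},{"grip":1,"slide":[0,0,-4.5],"yaw":0},{"grip":1,"slide":[0,0,-4.5],"yaw":0},{"grip":1,"slide":[0,0,-4],"yaw":0},{"grip":1,"slide":[0,0,-1],"yaw":0},{"grip":1,"slide":[0,0,0],"yaw":0}]'
python3 - <<'E'
from h import *
np.set_printoptions(precision=3,suppress=True)
print(manip.get_obs()["joint_pos"]); delta([.65,.062,.30],-.54+np.pi)
E
```

```text
clock: 8.25
position: [0.5143, 0.3667, 0.0831]
ee_rot: [0.144, 0.99, 0.001, 0.001]
ft_force: [-2.1, -1.5, 11.1]
grip_width: 0.591
grasp_force: 25.4
clock: 9.05
position: [0.514, 0.3666, 0.3081]
ee_rot: [0.144, 0.99, 0.001, 0.001]
ft_force: [-0.2, -0.5, -3.4]
grip_width: 0.592
grasp_force: 28.0
[ 0.164  0.724 -1.364  1.392  0.707  1.568  0.147]
t 9.05 pos [0.514 0.367 0.308] heading 2.8519146305500187 tiltz -0.9999970538984327
yaw first 0.2503219769602256 then slide [np.float64(-27.327168715982875), np.float64(-19.130045251831085), np.float64(0.8075654570186497)] slide if before yaw [-21.735 -25.305   0.8  ]
```

```bash
python3 -m jog '[{"grip":1,"slide":[0,0,0],"yaw":0.125},{"grip":1,"slide":[0,0,0],"yaw":0.125},{"grip":1,"slide":[-3,-2,0],"yaw":0},{"grip":1,"slide":[-4,-2.8,0],"yaw":0},{"grip":1,"slide":[-4,-2.8,0],"yaw":0},{"grip":1,"slide":[-4,-2.8,0],"yaw":0},{"grip":1,"slide":[-4,-2.8,0],"yaw":0},{"grip":1,"slide":[-4,-2.8,0],"yaw":0}]'
python3 -m jog '[{"grip":1,"slide":[-3.5,-2.5,0],"yaw":0},{"grip":1,"slide":[-1,-0.7,0],"yaw":0},{"grip":1,"slide":[0,0,0],"yaw":0},{"grip":1,"slide":[0,0,0],"yaw":0}]'
python3 - <<'E'
from h import *
np.set_printoptions(precision=3,suppress=True)
delta([.65,.062,.30],-.54+np.pi);print(manip.get_obs()["joint_pos"])
im=manip.camera("wrist"); cv2.imwrite("pics/w2.png",cv2.resize(im,(800,600))); cv2.imwrite("pics/w2raw.png",im)
for q in manip.masks_of("seat","wrist")[:2]: print(q["conf"],q["centre"],q["region"].sum())
print(ray("wrist",(256,192)))
E
```

```text
clock: 9.85
position: [0.6292, 0.108, 0.3042]
ee_rot: [0.267, 0.964, -0.001, -0.001]
ft_force: [0.2, 1.0, -1.5]
grip_width: 0.586
grasp_force: 28.0
clock: 10.25
position: [0.6504, 0.0612, 0.3052]
ee_rot: [0.266, 0.964, -0.0, -0.001]
ft_force: [-1.2, 0.6, -1.8]
grip_width: 0.591
grasp_force: 28.0
t 10.25 pos [0.65  0.061 0.305] heading 2.6033203905476583 tiltz -0.9999982239146104
yaw first 0.0017277369578652113 then slide [np.float64(0.07676010783260911), np.float64(0.04281811511475028), np.float64(0.5166614791489388)] slide if before yaw [0.076 0.043 0.517]
[ 0.63   0.751 -1.318  1.328  0.72   1.582  0.44 ]
0.66 [260.7, 127.1] 2532
(array([0.594, 0.096, 0.376]), array([ 0.226, -0.14 , -0.964]))
```

View pics/w2.png

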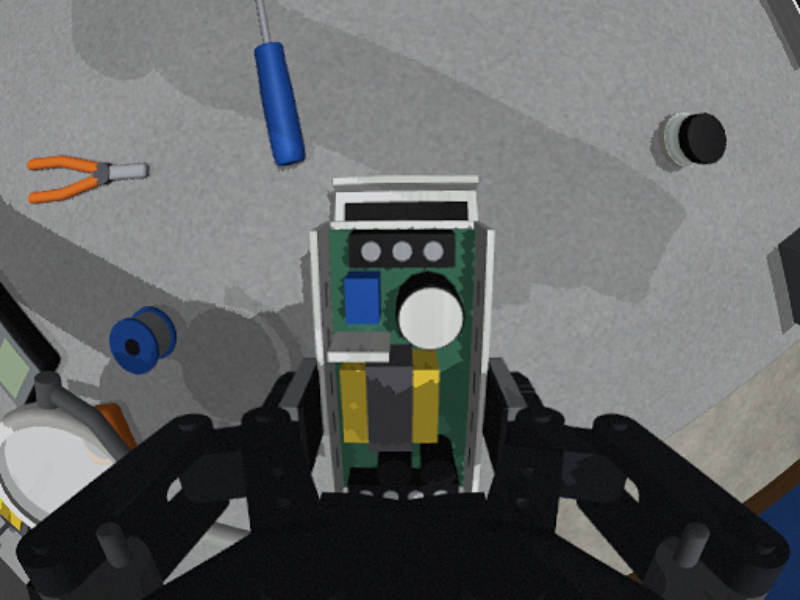

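The wrist view shows the module squarely over the stand. The lip shows at rows ~178–190, from column 334 to 478, and is level in the picture, so the heading is right. Next I work out lip position and slope.

Run:
```python
from h import *
from scipy.optimize import least_squares
np.set_printoptions(precision=4,suppress=True)
s=1/1.5625
col=np.array([.789,-.016])
# params: dist along from column of lip-top outer edge, heading a, height z of seat, slope
im=cv2.imread("pics/w2raw.png"); print("col profile rows108-150", im[108:148,256].sum(1)//3)
obs=[]
def model(p,noisy=False):
    d,a,z,sl=p   # d: horizontal distance column->seat ; a: uphill heading
    u=np.array([np.cos(a),np.sin(a),0]);y=np.array([-u[1],u[0],0])
    X=u*np.cos(sl)+np.array([0,0,np.sin(sl)]);Z=np.cross(X,y)
    o=np.array([*col,0])-u*d+np.array([0,0,z])
    g=lambda x,w,h:o+X*x+y*w+Z*h
    return g,u
W=[((333.5,178),(-.006,-.05,.014)),((478.5,178),(-.006,.05,.014))]
Tt=[((322,290),(-.006,.05,.014)),((371,320.5),(-.006,-.05,.014)),((355,236),(.114,.05,0)),((403,263),(.114,-.05,0))]
def res(p):
    g,_=model(p);r=[]
    for px,q in W: r+=list((proj("wrist",g(*q))-np.array(px)*s))
    for px,q in Tt: r+=list((proj("top",g(*q))-np.array(px)*s))
    return r
for sgn in (1,-1):
    W=[((333.5,178),(-.006,.05*-sgn,.014)),((478.5,178),(-.006,.05*sgn,.014))]
    f=least_squares(res,[.22,-.54,.03,.5],x_scale=[.01,.01,.01,.1]);print(sgn,f.x,f.cost,np.array(f.fun)/s)
    g,u=model(f.x);print("seat",g(0,0,0),"modorigin",g(.051,0,0),"lens-normal foot",g(.051,0,.137), "lens should",col-u[:2]*.233)
```

```text
col profile rows108-150 [136 135 135 127 176 196 192 197 198  94  78  99  95 107 162 201 204 212
 214 218 172  77  21  33  33  28  33  29  31  31  31  27  37 163 215 211
 211 210 158   0]
1 [ 0.2157 -0.5314  0.0406  0.142 ] 3.5312623953196756 [-0.4502  0.7624 -0.8285  0.2848 -1.5461  1.3881 -3.1587 -0.6972  0.7611
 -0.4159 -0.3134  0.2445]
seat [0.6031 0.0933 0.0406] modorigin [0.6466 0.0677 0.0478] lens-normal foot [0.6299 0.0775 0.1834] lens should [0.5881 0.1021]
-1 [ 0.1707 -0.7416 -0.4933  0.4695] 5144.24919590117 [117.0284  28.0628 -80.9714  16.7266  20.9315  16.838   -0.7663  11.8928
  16.8543  36.9671  -3.2476  35.6965]
seat [ 0.6631  0.0993 -0.4933] modorigin [ 0.6967  0.0686 -0.4702] lens-normal foot [ 0.651   0.1104 -0.3481] lens should [0.6172 0.1414]
```

Run:
```python
import cv2,numpy as np
a=cv2.imread("pics/scene0.png")[265:365,410:520]; b=cv2.imread("pics/top0.png")[225:325,310:420]
cv2.imwrite("pics/crop.png",np.hstack([cv2.resize(x,None,fx=3.6,fy=3.6,interpolation=cv2.INTER_CUBIC) for x in(a,b)]))
```

```text
(no output)
```

View pics/crop.png

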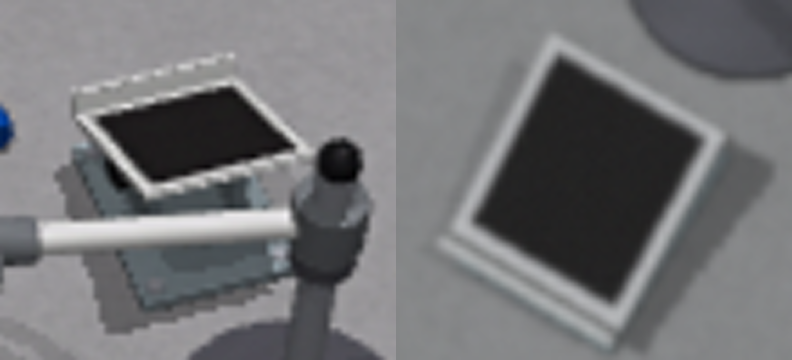

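Run:
```python
from h import *
from scipy.optimize import least_squares
np.set_printoptions(precision=4,suppress=True)
s=1/1.5625
S=lambda x,y:((410+x/3.6)*s,(265+y/3.6)*s); T=lambda x,y:((310+x/3.6)*s,(225+y/3.6)*s)
O=[("wrist",(333.5*s,178*s),(-.006,-.05,.014)),("wrist",(478.5*s,178*s),(-.006,.05,.014)),
("top",T(157,36),(.114,.05,0)),("top",T(329,135),(.114,-.05,0)),("top",T(41,243),(-.006,.05,.014)),("top",T(216,348),(-.006,-.05,.014)),
("scene",S(77,115),(0,-.05,0)),("scene",S(235,82),(0,.05,0)),("scene",S(150,196),(.114,-.05,0)),("scene",S(309,151),(.114,.05,0)),("scene",S(74,90),(-.003,-.05,.014)),("scene",S(233,55),(-.003,.05,.014))]
def g(p,q):
    x,y,z,a,sl=p;u=np.array([np.cos(a),np.sin(a),0]);v=np.array([-u[1],u[0],0])
    X=u*np.cos(sl)+np.array([0,0,np.sin(sl)]);Z=np.cross(X,v)
    return np.array([x,y,z])+np.stack([X,v,Z],1)@np.array(q)
res=lambda p:np.concatenate([proj(c,g(p,q))-px for c,px,q in O])
f=least_squares(res,[.6,.09,.04,-.54,.5],x_scale=[.01,.01,.01,.1,.1],loss="soft_l1");p=f.x
print(p,f.cost);print(f.fun.reshape(-1,2) if len(f.fun)==24 else res(p).reshape(-1,2))
n=g(p,(0,0,1))-g(p,(0,0,0));m=g(p,(.051,0,0));print("mod",m)
col=np.array([.789,-.016]);d=np.array([np.cos(p[3]),np.sin(p[3])]);L=np.array([*(col-.233*d),.182])
print("lens target",L,"in seat frame",(L-m)@np.array([np.cos(p[3])*np.cos(p[4]),np.sin(p[3])*np.cos(p[4]),np.sin(p[4])]),(L-m)@n)
w=col-p[:2];print("heading seat->col",np.arctan2(w[1],w[0]),np.hypot(*w))
```

```text
[ 0.6053  0.0916  0.0434 -0.5376  0.4456] 4.255666859823154
[[-0.4804 -0.4377]
 [-0.7425 -0.1861]
 [-0.4109 -1.1109]
 [-0.0985 -0.2489]
 [-0.6037 -0.5445]
 [-1.5054 -0.8384]
 [-0.0668  0.3203]
 [ 0.5368 -0.2856]
 [-1.4824 -0.3084]
 [ 0.8841  0.5249]
 [-0.2479  0.5191]
 [ 0.2449  0.318 ]]
mod [0.6449 0.0681 0.0654]
lens target [0.5889 0.1033 0.182 ] in seat frame -0.009430403991350802 0.13376829351396272
heading seat->col -0.5300695723436476 0.21286068126288704
```

```bash
python3 -m jog '[{"grip":1,"slide":[0.9,0.35,2],"yaw":0},{"grip":1,"slide":[0,0,3],"yaw":0},{"grip":1,"slide":[0,0,3],"yaw":0},{"grip":1,"slide":[0,0,2.5],"yaw":0},{"grip":1,"slide":[0,0,1.5],"yaw":0},{"grip":1,"slide":[0,0,0.5],"yaw":0},{"grip":1,"slide":[0,0,0],"yaw":0}]' 20
python3 - <<'E'
from h import *
np.set_printoptions(precision=3,suppress=True)
delta([.644,.0687,.150],-.535+np.pi)
E
python3 -m jog '[{"grip":1,"slide":[0,0,0.3],"yaw":0},{"grip":1,"slide":[0,0,0.3],"yaw":0},{"grip":1,"slide":[0,0,0.3],"yaw":0},{"grip":1,"slide":[0,0,0.3],"yaw":0},{"grip":1,"slide":[0,0,0],"yaw":0}]'
```

```text
clock: 11.05
position: [0.6452, 0.0684, 0.1816]
ee_rot: [0.266, 0.964, 0.0, -0.0]
ft_force: [-0.3, 0.0, -1.8]
grip_width: 0.593
grasp_force: 27.9
t 11.05 pos [0.645 0.068 0.182] heading 2.6028220282371404 tiltz -0.9999999865701131
yaw first -0.0037706253526526012 then slide [np.float64(0.11457967715867658), np.float64(-0.03655435179393239), np.float64(3.1614298170618005)] slide if before yaw [ 0.114 -0.037  3.161]
clock: 11.55
position: [0.6446, 0.069, 0.1701]
ee_rot: [0.266, 0.964, 0.0, -0.0]
ft_force: [-6.9, 1.5, 4.1]
grip_width: 0.589
grasp_force: 29.3
```

```bash
python3 -m jog '[{"grip":1,"slide":[0,0,0.3],"yaw":0},{"grip":1,"slide":[0,0,0.3],"yaw":0},{"grip":1,"slide":[0,0,0.3],"yaw":0},{"grip":1,"slide":[0,0,0],"yaw":0}]'
python3 -m jog '[{"grip":1,"slide":[0,0,0.25],"yaw":0},{"grip":1,"slide":[0,0,0.25],"yaw":0},{"grip":1,"slide":[0,0,0.25],"yaw":0},{"grip":1,"slide":[0,0,0],"yaw":0}]'
python3 - <<'E'
from h import *
im=manip.camera("wrist"); cv2.imwrite("pics/w3.png",cv2.resize(im,(800,600)))
E
```

```text
clock: 11.95
position: [0.644, 0.0693, 0.1607]
ee_rot: [0.266, 0.964, 0.0, -0.001]
ft_force: [-8.1, 3.6, 3.7]
grip_width: 0.588
grasp_force: 30.5
clock: 12.35
position: [0.6441, 0.0693, 0.1532]
ee_rot: [0.266, 0.964, 0.0, -0.001]
ft_force: [-7.6, 2.4, 3.3]
grip_width: 0.59
grasp_force: 31.7
```

View pics/w3.png

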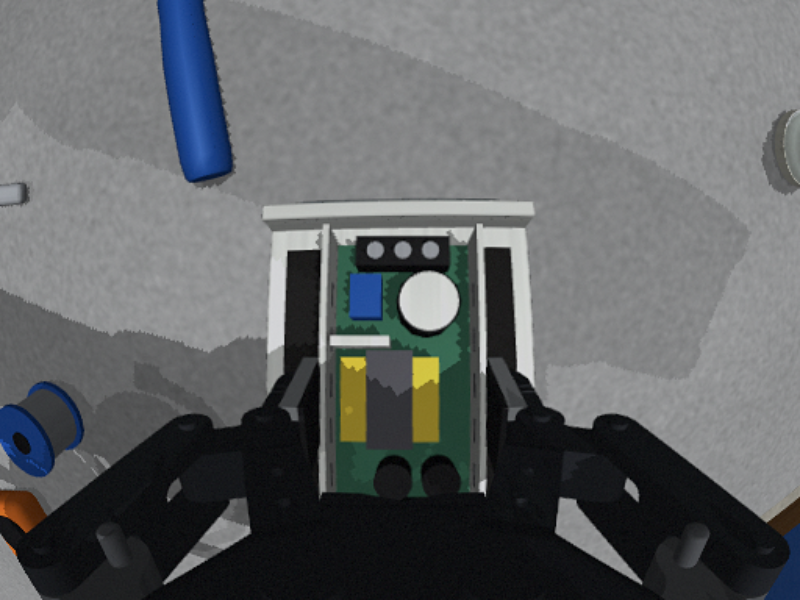

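The module is pivoting in the pads as intended. It is centred (columns ~325–478, lip 264–533), with its low end just inside the lip. I press on until it is flat.

```bash
python3 -m jog '[{"grip":1,"slide":[0,0,0.2],"yaw":0},{"grip":1,"slide":[0,0,0],"yaw":0}]'
python3 -m jog '[{"grip":1,"slide":[0,0,0.2],"yaw":0},{"grip":1,"slide":[0,0,0],"yaw":0}]'
python3 -m jog '[{"grip":1,"slide":[0,0,0.2],"yaw":0},{"grip":1,"slide":[0,0,0],"yaw":0}]'
```

```text
clock: 12.6
position: [0.6444, 0.0692, 0.1521]
ee_rot: [0.266, 0.964, 0.0, -0.001]
ft_force: [-10.4, 1.3, 9.2]
grip_width: 0.592
grasp_force: 32.7
clock: 12.8
position: [0.6444, 0.0693, 0.152]
ee_rot: [0.266, 0.964, -0.0, -0.0]
ft_force: [-17.4, -1.5, 24.3]
grip_width: 0.588
grasp_force: 34.5
clock: 13.0
position: [0.6445, 0.0693, 0.1517]
ee_rot: [0.266, 0.964, -0.0, 0.0]
ft_force: [-22.7, -4.1, 38.7]
grip_width: 0.593
grasp_force: 36.4
```

```bash
python3 -m jog '[{"grip":1,"slide":[0,0,-0.35],"yaw":0},{"grip":1,"slide":[0.18,0,0.09],"yaw":0},{"grip":1,"slide":[0.18,0,0.09],"yaw":0},{"grip":1,"slide":[0,0,0],"yaw":0}]'
python3 -m jog '[{"grip":1,"slide":[0.18,0,0.09],"yaw":0},{"grip":1,"slide":[0,0,0],"yaw":0}]'
python3 -m jog '[{"grip":1,"slide":[0.18,0,0.09],"yaw":0},{"grip":1,"slide":[0,0,0],"yaw":0}]'
```

```text
clock: 13.4
position: [0.6441, 0.0695, 0.1519]
ee_rot: [0.267, 0.964, 0.001, 0.003]
ft_force: [-0.5, -3.2, 18.9]
grip_width: 0.591
grasp_force: 34.0
clock: 13.6
position: [0.6427, 0.0706, 0.151]
ee_rot: [0.267, 0.964, 0.001, 0.003]
ft_force: [0.2, -2.1, 19.1]
grip_width: 0.591
grasp_force: 33.9
clock: 13.8
position: [0.6411, 0.0717, 0.1501]
ee_rot: [0.267, 0.964, 0.001, 0.003]
ft_force: [0.7, -0.5, 17.6]
grip_width: 0.592
grasp_force: 33.9
```

```bash
python3 -m jog '[{"grip":1,"slide":[0.18,0,0.07],"yaw":0},{"grip":1,"slide":[0,0,0],"yaw":0}]'
python3 -m jog '[{"grip":1,"slide":[0.18,0,0.08],"yaw":0},{"grip":1,"slide":[0,0,0],"yaw":0}]'
python3 -m jog '[{"grip":1,"slide":[0.18,0,0.08],"yaw":0},{"grip":1,"slide":[0,0,0],"yaw":0}]'
python3 - <<'E'
from h import *
im=manip.camera("wrist"); cv2.imwrite("pics/w4.png",im[100:270,110:402].repeat(2,0).repeat(2,1))
E
```

```text
clock: 14.0
position: [0.6395, 0.0727, 0.1492]
ee_rot: [0.267, 0.964, 0.001, 0.003]
ft_force: [0.2, -0.4, 16.4]
grip_width: 0.59
grasp_force: 33.7
clock: 14.2
position: [0.6382, 0.0735, 0.1485]
ee_rot: [0.267, 0.964, 0.001, 0.003]
ft_force: [1.7, -1.0, 16.2]
grip_width: 0.59
grasp_force: 33.7
clock: 14.4
position: [0.638, 0.0736, 0.1485]
ee_rot: [0.268, 0.963, 0.001, 0.005]
ft_force: [6.5, -2.7, 19.5]
grip_width: 0.593
grasp_force: 34.1
```

View pics/w4.png

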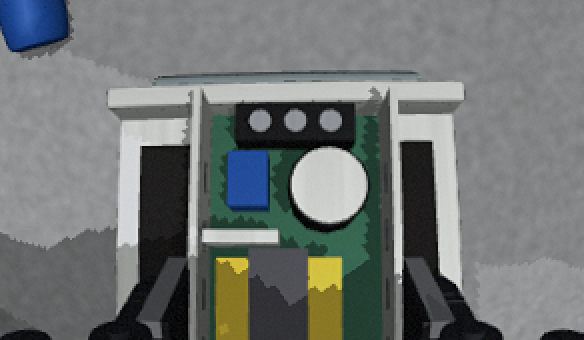

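The module is seated against the lip and centred. I release it gently and rise.

```bash
python3 -m jog '[{"grip":1,"slide":[0,0,-0.1],"yaw":0},{"grip":-0.25,"slide":[0,0,0],"yaw":0},{"grip":-0.35,"slide":[0,0,0],"yaw":0},{"grip":-0.5,"slide":[0,0,0],"yaw":0},{"grip":-0.6,"slide":[0,0,0],"yaw":0},{"grip":-0.6,"slide":[0,0,-0.5],"yaw":0},{"grip":-0.6,"slide":[0,0,-1.5],"yaw":0},{"grip":-0.6,"slide":[0,0,-3],"yaw":0}]'
python3 -m jog '[{"grip":-0.6,"slide":[0,0,-4],"yaw":0},{"grip":-0.6,"slide":[0,0,-4],"yaw":0},{"grip":-0.6,"slide":[0,0,-3],"yaw":0},{"grip":-0.6,"slide":[0,0,-1],"yaw":0},{"grip":-0.6,"slide":[0,0,0],"yaw":0}]'
python3 - <<'E'
from h import *
np.set_printoptions(precision=4,suppress=True)
delta([.574,-.246,.30],.82)
manip.camera("top");
for t in("lens","grip","column","module"):
    for q in manip.masks_of(t,"top")[:1]: print(t,q["conf"],q["centre"],atz("top",q["centre"],.182),q["region"].sum())
im=manip.camera("wrist"); cv2.imwrite("pics/w5.png",cv2.resize(im,(800,600)))
for t in("module","lens","grip"):
    for q in manip.masks_of(t,"wrist")[:1]: print(t,q["conf"],q["centre"],q["region"].sum())
E
```

```text
clock: 15.25
position: [0.6338, 0.0739, 0.1952]
ee_rot: [0.267, 0.964, -0.001, -0.001]
ft_force: [0.5, -1.1, 0.2]
grip_width: 0.803
grasp_force: 0.0
clock: 15.75
position: [0.6347, 0.0748, 0.3177]
ee_rot: [0.266, 0.964, 0.001, 0.001]
ft_force: [0.9, 0.0, -1.1]
grip_width: 0.797
grasp_force: 0.0
t 15.75 pos [0.6347 0.0748 0.3177] heading 2.602071670830343 tiltz -0.9999958303992261
yaw first 1.782071670830343 then slide [np.float64(-27.593989789902984), np.float64(17.446337672180174), np.float64(1.7749085583622815)] slide if before yaw [-11.2677 -30.6422   1.7451]
lens 0.73 [330.9, 176.0] [ 0.627 -0.19   0.182] 1746
grip 0.89 [331.9, 175.1] [ 0.6294 -0.1926  0.182 ] 1780
column 0.73 [321.3, 165.9] [ 0.6528 -0.1662  0.182 ] 3166
module 0.57 [221.4, 185.5] [0.5989 0.0845 0.182 ] 152
module 0.98 [260.0, 183.4] 4766
lens 0.91 [28.5, 300.2] 2486
grip 0.76 [29.4, 300.1] 2395
```

View pics/w5.png

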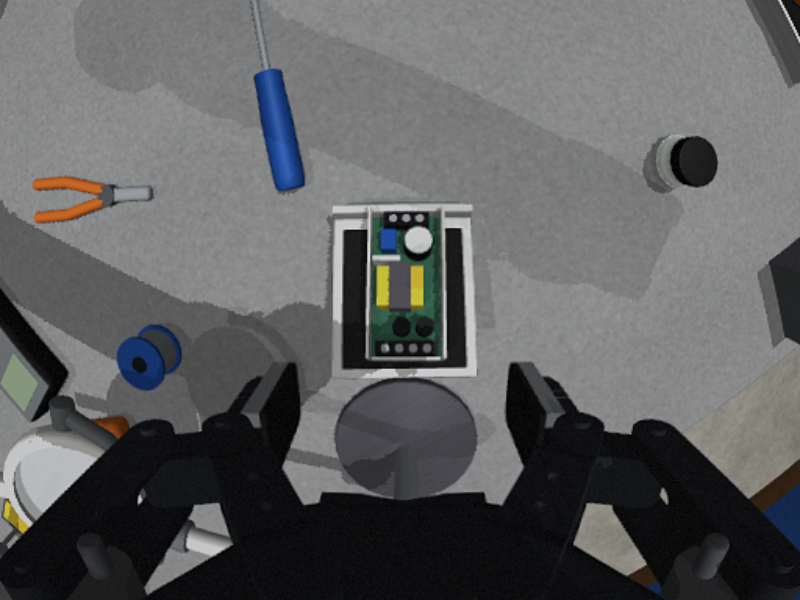

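The module lies flat and centred against the lip, at columns 368–445 with the lip at 332–472. Now over to the lens grip.

```bash
python3 -m jog '[{"grip":-0.6,"slide":[0,0,-1.5],"yaw":0.148},{"grip":-0.6,"slide":[0,0,-1.5],"yaw":0.148},{"grip":-0.6,"slide":[0,0,0],"yaw":0.148},{"grip":-0.6,"slide":[0,0,0],"yaw":0.148},{"grip":-0.6,"slide":[0,0,0],"yaw":0.148},{"grip":-0.6,"slide":[0,0,0],"yaw":0.148},{"grip":-0.6,"slide":[0,0,0],"yaw":0.148},{"grip":-0.6,"slide":[0,0,0],"yaw":0.148}]'
python3 -m jog '[{"grip":-0.6,"slide":[0,0,0],"yaw":0.148},{"grip":-0.6,"slide":[0,0,0],"yaw":0.148},{"grip":-0.6,"slide":[0,0,0],"yaw":0.148},{"grip":-0.6,"slide":[0,0,0],"yaw":0.148},{"grip":-0.6,"slide":[-3,1.9,0],"yaw":0},{"grip":-0.6,"slide":[-4.1,2.6,0],"yaw":0},{"grip":-0.6,"slide":[-4.1,2.6,0],"yaw":0},{"grip":-0.6,"slide":[-4.1,2.6,0],"yaw":0}]'
python3 -m jog '[{"grip":-0.6,"slide":[-4.1,2.6,0],"yaw":0},{"grip":-0.6,"slide":[-4.1,2.6,0],"yaw":0},{"grip":-0.6,"slide":[-4.1,2.6,0],"yaw":0},{"grip":-0.6,"slide":[0,0,0],"yaw":0},{"grip":-0.6,"slide":[0,0,0],"yaw":0}]'
python3 - <<'E'
from h import *
np.set_printoptions(precision=4,suppress=True)
delta([.574,-.246,.30],.82);print(manip.get_obs()["joint_pos"])
im=manip.camera("wrist"); cv2.imwrite("pics/w6.png",cv2.resize(im,(800,600)))
for t in("lens","grip","fork"):
    for q in manip.masks_of(t,"wrist")[:1]: print(t,q["conf"],q["centre"],q["region"].sum())
E
```

```text
clock: 17.0
position: [0.6344, 0.0743, 0.3453]
ee_rot: [0.761, 0.649, -0.0, -0.0]
ft_force: [-0.7, 0.1, -0.0]
grip_width: 0.802
grasp_force: 0.0
clock: 17.8
position: [0.6014, -0.1057, 0.3454]
ee_rot: [0.916, 0.402, -0.0, 0.0]
ft_force: [0.2, -1.0, -0.3]
grip_width: 0.803
grasp_force: 0.0
clock: 18.3
position: [0.5756, -0.2485, 0.345]
ee_rot: [0.916, 0.4, -0.0, -0.0]
ft_force: [0.3, 0.5, 0.7]
grip_width: 0.797
grasp_force: 0.0
t 18.3 pos [ 0.5756 -0.2485  0.345 ] heading 0.8232346966731053 tiltz -0.9999996671537026
yaw first 0.003234696673105386 then slide [np.float64(0.07699659149111238), np.float64(-0.2902377585057711), np.float64(4.502926708668426)] slide if before yaw [ 0.077  -0.2864  4.5032]
[ 1.0305  0.49   -0.9927  1.3521  0.4053  1.5117 -0.6767]
lens 0.97 [251.6, 105.0] 17616
grip 0.87 [253.3, 104.6] 17544
fork 0.95 [252.8, 94.4] 23241
```

View pics/w6.png

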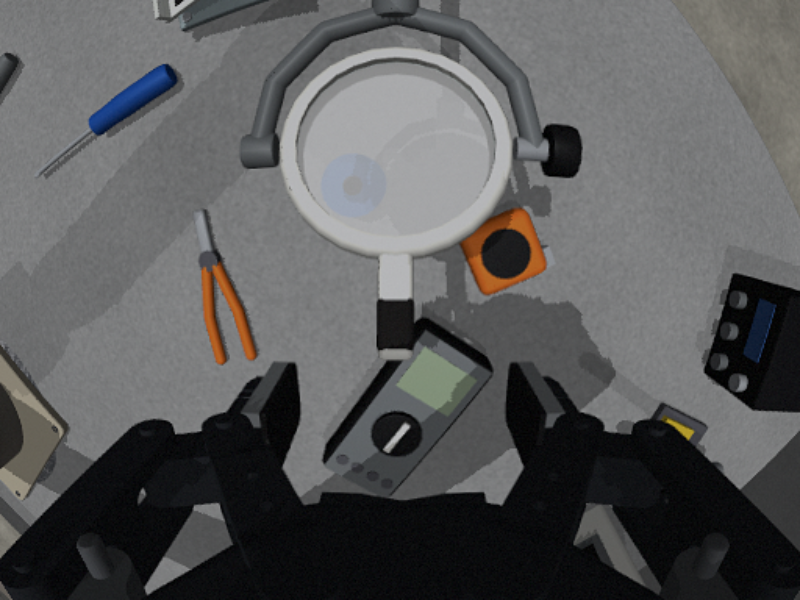

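Run:
```python
from h import *
from scipy.optimize import least_squares
np.set_printoptions(precision=4,suppress=True)
s=1/1.5625; col=np.array([.789,-.016,.182])
# pt in lens frame (x to column,y,z)
O=[("wrist",(395,352),(-.104,0,0)),("wrist",(396,255),(-.058,0,0)),("wrist",(396,47),(.058,0,0)),("wrist",(281,150),(0,.058,0)),("wrist",(511,150),(0,-.058,0))]
def g(p,q):
    a,t=p[:2];u=np.array([np.cos(a),np.sin(a),0]);y=np.array([-u[1],u[0],0])  # u: towards column
    L=col-.233*u+np.array([*p[2:4],0]); X=u*np.cos(t)+np.array([0,0,np.sin(t)]);Z=np.cross(X,y)
    return L+np.stack([X,y,Z],1)@np.array(q)
res=lambda p:np.concatenate([np.concatenate([proj(c,g(p,q))-np.array(px)*s for c,px,q in O]),np.array(p[2:4])/.004])
for t0 in(-.4,.4):
    f=least_squares(res,[.82,t0,0,0],x_scale=[.1,.1,.01,.01]);p=f.x;print(p,f.cost,f.fun);G=g(p,(-.085,0,0));print("lens",g(p,(0,0,0)),"grip",G)
delta([G[0],G[1],G[2]+.054],p[0])
```

```text
[ 0.8266 -0.3083  0.0004  0.0052] 12.69267241018775 [ 0.0375  2.7051 -0.4453  2.2148  0.36   -0.2432  0.1819 -2.3297  0.0725
 -2.3744  0.0958  1.2888]
lens [ 0.6316 -0.1823  0.182 ] grip [ 0.5767 -0.2418  0.2078]
[ 0.8266 -0.3083  0.0004  0.0052] 12.692672403150661 [ 0.0376  2.7051 -0.4453  2.215   0.3599 -0.2435  0.1819 -2.3297  0.0725
 -2.3743  0.0958  1.2888]
lens [ 0.6316 -0.1823  0.182 ] grip [ 0.5767 -0.2418  0.2078]
t 18.5 pos [ 0.5765 -0.2454  0.3457] heading 0.8286576477550369 tiltz -0.9999999360783551
yaw first 0.002017551014409813 then slide [np.float64(0.27743400685515124), np.float64(-0.228000424636906), np.float64(8.39301188023649)] slide if before yaw [ 0.2752 -0.2288  8.3931]
```

The wrist view shows the grip bar running straight down column 395 from row 253 to row 357, lined up with the tool. The tilt fits at about -0.31. I go down and pinch it.

```bash
python3 -m jog '[{"grip":-0.5,"slide":[0.15,-0.2,1.5],"yaw":0},{"grip":-0.4,"slide":[0,0,2.5],"yaw":0},{"grip":-0.4,"slide":[0,0,2],"yaw":0},{"grip":-0.4,"slide":[0,0,1.5],"yaw":0},{"grip":-0.4,"slide":[0,0,0.9],"yaw":0},{"grip":1,"slide":[0,0,0],"yaw":0},{"grip":1,"slide":[0,0,0],"yaw":0},{"grip":1,"slide":[0,0,0],"yaw":0}]' 25
python3 -m jog '[{"grip":1,"slide":[0,0,0],"yaw":0},{"grip":1,"slide":[0,0,0],"yaw":0},{"grip":1,"slide":[0,0,0],"yaw":0}]'
```

```text
clock: 19.3
position: [0.576, -0.2448, 0.2625]
ee_rot: [0.916, 0.401, 0.001, 0.001]
ft_force: [-0.7, 0.3, -1.3]
grip_width: 0.191
grasp_force: 0.2
clock: 19.6
position: [0.5759, -0.2449, 0.2622]
ee_rot: [0.916, 0.401, 0.0, 0.0]
ft_force: [-1.1, -0.9, 3.4]
grip_width: 0.182
grasp_force: 29.2
```

```bash
python3 -m jog '[{"grip":1,"slide":[0.04,-1.25,0],"yaw":0.04},{"grip":1,"slide":[0.1,-2.5,0],"yaw":0.08},{"grip":1,"slide":[0.1,-2.5,0],"yaw":0.08},{"grip":1,"slide":[0,0,0],"yaw":0}]'
python3 - <<'E'
from h import *
o=manip.get_obs();d=np.array([.789,-.016])-o["position"][:2];print(np.hypot(*d),np.arctan2(d[1],d[0]));delta([0,0,0],0)
E
```

```text
clock: 20.0
position: [0.5328, -0.1962, 0.262]
ee_rot: [0.952, 0.307, -0.001, 0.001]
ft_force: [0.1, -0.2, 0.2]
grip_width: 0.181
grasp_force: 28.8
0.31319320800238165 0.6130592924636036
t 20.0 pos [ 0.5328419  -0.1962027   0.26200516] heading 0.6249465917682688 tiltz -0.9999975458746668
yaw first 0.6249465917682688 then slide [np.float64(-53.28419010414452), np.float64(-19.620270219051193), np.float64(26.200516239244546)] slide if before yaw [-31.6781316  -47.10115144  26.24127438]
```

```bash
python3 -m jog '[{"grip":1,"slide":[0.1,-2.5,0],"yaw":0.081},{"grip":1,"slide":[0.1,-2.5,0],"yaw":0.081},{"grip":1,"slide":[0.1,-2.5,0],"yaw":0.081},{"grip":1,"slide":[0.1,-2.5,0],"yaw":0.081},{"grip":1,"slide":[0.1,-2.5,0],"yaw":0.081},{"grip":1,"slide":[0.1,-2.5,0],"yaw":0.081},{"grip":1,"slide":[0.1,-2.5,0],"yaw":0.081},{"grip":1,"slide":[0.1,-2.5,0],"yaw":0.081}]'
python3 -m jog '[{"grip":1,"slide":[0.1,-2.5,0],"yaw":0.081},{"grip":1,"slide":[0.1,-2.5,0],"yaw":0.081},{"grip":1,"slide":[0.1,-2.5,0],"yaw":0.081},{"grip":1,"slide":[0.1,-2.5,0],"yaw":0.081},{"grip":1,"slide":[0.1,-2.5,0],"yaw":0.081},{"grip":1,"slide":[0,0,0],"yaw":0}]'
python3 - <<'E'
from h import *
o=manip.get_obs();d=np.array([.789,-.016])-o["position"][:2];print(np.hypot(*d),np.arctan2(d[1],d[0]),o["joint_pos"]);delta([0,0,0],0)
E
```

```text
clock: 20.8
position: [0.4744, -0.0096, 0.2615]
ee_rot: [1.0, -0.012, -0.001, 0.001]
ft_force: [-4.5, 0.2, 4.3]
grip_width: 0.182
grasp_force: 29.6
clock: 21.4
position: [0.5027, 0.1152, 0.2617]
ee_rot: [0.978, -0.211, -0.001, -0.001]
ft_force: [-10.0, 3.4, 6.8]
grip_width: 0.183
grasp_force: 29.7
0.31490187355830274 -0.42986415526429167 [ 0.62001403  0.27069731 -1.0572568   1.76163605  0.24473065  1.25370236
 -2.49425773]
t 21.4 pos [0.50274715 0.11523451 0.26170616] heading -0.42448827754530205 tiltz -0.9999961468667292
yaw first -0.42448827754530205 then slide [np.float64(-50.27471522682846), np.float64(11.52345119852725), np.float64(26.170616493298976)] slide if before yaw [-41.00960064  31.25159646  26.20664917]
```

Joint 7 is near its end stop at -2.49, so I let go, turn half round, and pinch again from the other side.

```bash
python3 -m jog '[{"grip":0.4,"slide":[0,0,0],"yaw":0},{"grip":-0.2,"slide":[0,0,0],"yaw":0},{"grip":-0.2,"slide":[0,0,0],"yaw":0},{"grip":-0.2,"slide":[0,0,-2],"yaw":0},{"grip":-0.2,"slide":[0,0,-3.5],"yaw":0},{"grip":-0.2,"slide":[0,0,-3],"yaw":-0.1},{"grip":-0.2,"slide":[0,0,0],"yaw":-0.145},{"grip":-0.2,"slide":[0,0,0],"yaw":-0.145}]'
python3 -m jog '[{"grip":-0.2,"slide":[0,0,0],"yaw":-0.145},{"grip":-0.2,"slide":[0,0,0],"yaw":-0.145},{"grip":-0.2,"slide":[0,0,0],"yaw":-0.145},{"grip":-0.2,"slide":[0,0,0],"yaw":-0.145},{"grip":-0.2,"slide":[0,0,0],"yaw":-0.145},{"grip":-0.2,"slide":[0,0,0],"yaw":-0.145},{"grip":-0.2,"slide":[0,0,0],"yaw":-0.145},{"grip":-0.2,"slide":[0,0,0],"yaw":-0.145}]'
python3 -m jog '[{"grip":-0.2,"slide":[0,0,0],"yaw":-0.145},{"grip":-0.2,"slide":[0,0,0],"yaw":-0.145},{"grip":-0.2,"slide":[0,0,0],"yaw":-0.145},{"grip":-0.2,"slide":[0,0,0],"yaw":-0.145},{"grip":-0.2,"slide":[0,0,0],"yaw":-0.145},{"grip":-0.2,"slide":[0,0,0],"yaw":-0.145},{"grip":-0.2,"slide":[0,0,0],"yaw":-0.145},{"grip":-0.2,"slide":[0,0,0],"yaw":-0.145}]'
python3 -m jog '[{"grip":-0.2,"slide":[0,0,0],"yaw":-0.145},{"grip":-0.2,"slide":[0,0,0],"yaw":-0.145},{"grip":-0.2,"slide":[0,0,0],"yaw":-0.14},{"grip":-0.2,"slide":[0,0,0],"yaw":0},{"grip":-0.2,"slide":[0,0,0],"yaw":0}]'
python3 - <<'E'
from h import *
np.set_printoptions(precision=4,suppress=True)
delta([.5027,.1152,.262],-.427+np.pi);print(manip.get_obs()["joint_pos"])
im=manip.camera("wrist"); cv2.imwrite("pics/w7.png",cv2.resize(im,(800,600)))
E
```

```text
clock: 22.2
position: [0.5037, 0.1103, 0.3475]
ee_rot: [1.0, -0.016, 0.001, 0.0]
ft_force: [1.0, -0.8, -0.2]
grip_width: 0.597
grasp_force: 0.0
clock: 23.0
position: [0.5034, 0.1101, 0.3465]
ee_rot: [0.845, 0.534, 0.0, 0.0]
ft_force: [-0.3, -0.4, -0.6]
grip_width: 0.6
grasp_force: 0.0
clock: 23.8
position: [0.5034, 0.1101, 0.3465]
ee_rot: [0.414, 0.91, -0.0, 0.0]
ft_force: [1.1, 0.2, 1.0]
grip_width: 0.598
grasp_force: 0.0
clock: 24.3
position: [0.5034, 0.1104, 0.3465]
ee_rot: [0.215, 0.977, -0.0, 0.0]
ft_force: [-0.4, 0.4, 0.0]
grip_width: 0.599
grasp_force: 0.0
t 24.3 pos [0.5034 0.1104 0.3465] heading 2.7077676358799714 tiltz -0.9999999140889835
yaw first -0.00682501770982169 then slide [np.float64(0.25826818554191544), np.float64(0.4047597402605349), np.float64(8.449396883075982)] slide if before yaw [0.2636 0.4054 8.4492]
[ 0.8902  0.3753 -1.4487  1.6326  0.3748  1.4686  0.5474]
```

View pics/w7.png

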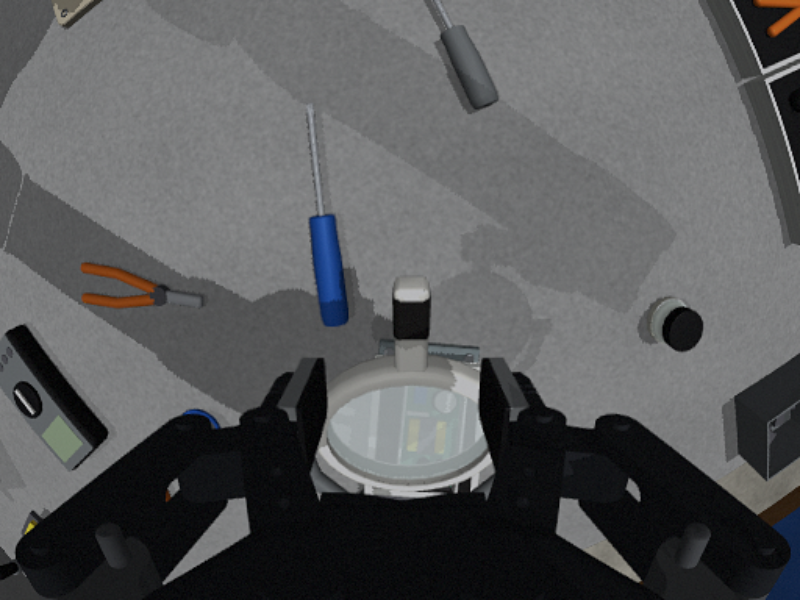

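```bash
python3 -m jog '[{"grip":-0.2,"slide":[0.2,0.4,2],"yaw":0},{"grip":-0.2,"slide":[0,0,3],"yaw":0},{"grip":-0.2,"slide":[0,0,2.4],"yaw":0},{"grip":-0.2,"slide":[0,0,1],"yaw":0},{"grip":1,"slide":[0,0,0],"yaw":0},{"grip":1,"slide":[0,0,0],"yaw":0},{"grip":1,"slide":[0,0,0],"yaw":0},{"grip":1,"slide":[0,0,0],"yaw":0}]' 25
python3 -m jog '[{"grip":1,"slide":[-0.03,1,0],"yaw":0.033},{"grip":1,"slide":[-0.06,1.1,0],"yaw":0.035},{"grip":1,"slide":[-0.06,1.1,0],"yaw":0.035},{"grip":1,"slide":[0,0,0],"yaw":0}]'
python3 - <<'E'
from h import *
np.set_printoptions(precision=4,suppress=True)
o=manip.get_obs();d=np.array([.789,-.016])-o["position"][:2];print(np.hypot(*d),np.arctan2(d[1],d[0]),o["joint_pos"]);delta([.5027,.1152,.262],-.427+np.pi)
E
```

```text
clock: 25.15
position: [0.5035, 0.1157, 0.2636]
ee_rot: [0.213, 0.977, 0.0, 0.001]
ft_force: [-1.0, 0.8, 3.0]
grip_width: 0.179
grasp_force: 28.4
clock: 25.55
position: [0.5189, 0.1449, 0.2634]
ee_rot: [0.262, 0.965, 0.001, 0.0]
ft_force: [-3.5, 2.3, 4.8]
grip_width: 0.183
grasp_force: 28.8
0.31441918913666866 -0.5373663650381345 [ 0.6859  0.4682 -1.302   1.6996  0.4636  1.3336  0.3381]
t 25.55 pos [0.5189 0.1449 0.2634] heading 2.610685868326396 tiltz -0.9999988511989417
yaw first -0.10390678526339725 then slide [np.float64(0.24230038580404945), np.float64(-3.377991234583977), np.float64(0.13586141682201403)] slide if before yaw [-0.1093 -3.3851  0.1308]
```

```bash
python3 -m jog '[{"grip":1,"slide":[0.15,0,0.65],"yaw":0},{"grip":1,"slide":[0.15,0,0.66],"yaw":0},{"grip":1,"slide":[0.07,0,0.64],"yaw":0},{"grip":1,"slide":[0.03,0,0.64],"yaw":0},{"grip":1,"slide":[-0.03,0,0.64],"yaw":0},{"grip":1,"slide":[-0.07,0,0.64],"yaw":0},{"grip":1,"slide":[0,0,0],"yaw":0}]'
python3 -m jog '[{"grip":1,"slide":[-0.12,0,0.63],"yaw":0},{"grip":1,"slide":[-0.16,0,0.62],"yaw":0},{"grip":1,"slide":[-0.21,0,0.6],"yaw":0},{"grip":1,"slide":[-0.25,0,0.56],"yaw":0},{"grip":1,"slide":[0,0,0],"yaw":0}]'
```

```text
clock: 26.25
position: [0.5158, 0.1448, 0.2237]
ee_rot: [0.262, 0.965, 0.0, -0.0]
ft_force: [-2.5, 3.0, 0.1]
grip_width: 0.184
grasp_force: 28.7
clock: 26.75
position: [0.5226, 0.1408, 0.1993]
ee_rot: [0.263, 0.965, -0.0, -0.0]
ft_force: [-1.9, 2.6, -0.2]
grip_width: 0.18
grasp_force: 30.9
```

```bash
python3 -m jog '[{"grip":1,"slide":[0,0,0],"yaw":0}]'
python3 - <<'E'
from h import *
np.set_printoptions(precision=4,suppress=True)
im=manip.camera("scene"); cv2.imwrite("pics/s8.png",im[120:280,190:390].repeat(3,0).repeat(3,1))
E
```

```text
clock: 26.85
position: [0.5225, 0.1408, 0.1996]
ee_rot: [0.263, 0.965, -0.0, -0.0]
ft_force: [-0.6, 2.4, -0.9]
grip_width: 0.182
grasp_force: 30.7
```

View pics/s8.png

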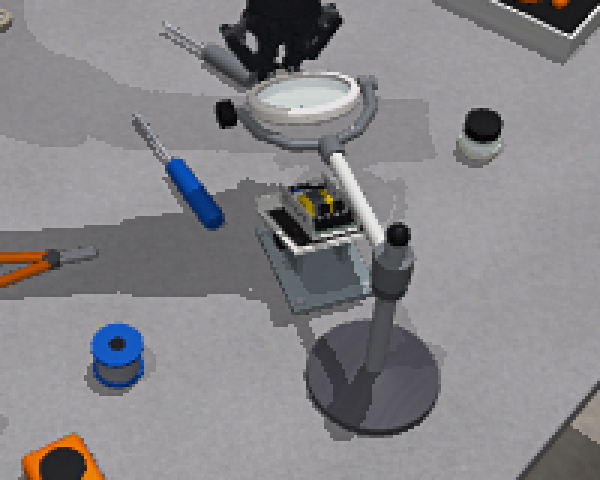

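The arm is swung over the stand with the lens tilted towards the plate. I release, rise, and check numerically by fitting the lens outline to the masks.

```bash
python3 -m jog '[{"grip":0.5,"slide":[0,0,0],"yaw":0},{"grip":0,"slide":[0,0,0],"yaw":0},{"grip":-0.2,"slide":[0,0,0],"yaw":0},{"grip":-0.2,"slide":[0,0,-2],"yaw":0},{"grip":-0.2,"slide":[0,0,-4],"yaw":0},{"grip":-0.2,"slide":[0,0,-4.5],"yaw":0},{"grip":-0.2,"slide":[0,0,-4.5],"yaw":0},{"grip":-0.2,"slide":[0,0,-2],"yaw":0}]'
python3 -m jog '[{"grip":-0.2,"slide":[-4,0,0],"yaw":0},{"grip":-0.2,"slide":[-3.5,0,0],"yaw":0},{"grip":-0.2,"slide":[0,0,0],"yaw":0},{"grip":-0.2,"slide":[0,0,0],"yaw":0},{"grip":-0.2,"slide":[0,0,0],"yaw":0}]'
cat > fit.py <<'E'
from h import *
from scipy.optimize import minimize
np.set_printoptions(precision=4,suppress=True)
M={}
for c in("wrist","scene"):
    manip.camera(c)
    q=manip.masks_of("lens",c)[0];M[c]=q["region"];print(c,q["conf"],q["centre"],q["region"].sum())
    cal=manip.calibration(c); M[c+"c"]=cal
def pr(c,P):
    k=M[c+"c"];f=192/np.tan(np.radians(k["vfov"])/2);q=(np.array(k["camera_from_world"])@np.c_[P,np.ones(len(P))].T)[:3].T
    if c=="wrist":
        r=np.hypot(q[:,0],q[:,1]);w=(np.arctan2(r,q[:,2])/r*f)[:,None]
    else: w=f/q[:,2:3]
    return np.array([k["cx"],k["cy"]])+q[:,:2]*w
th=np.linspace(0,2*np.pi,60)
cyl=np.concatenate([np.c_[.058*np.cos(th),.058*np.sin(th),0*th+z] for z in(-.009,.009)])
bar=np.array([[x,y,z] for x in(-.104,-.05) for y in(-.008,.008) for z in(-.007,.007)])
def cost(p,c=None):
    a,t,dx,dy=p;u=np.array([np.cos(a),np.sin(a),0]);y=np.array([-u[1],u[0],0])
    L=np.array([.789+dx,-.016+dy,.182])-.233*u;X=u*np.cos(t)+np.array([0,0,np.sin(t)]);B=np.stack([X,y,np.cross(X,y)],1);s=0
    for k in([c] if c else["wrist","scene"]):
        m=np.zeros((384*4,512*4),np.uint8)
        for b in(cyl,bar): cv2.fillConvexPoly(m,cv2.convexHull((pr(k,L+b@B.T)*4).astype(np.int32)),1)
        m=cv2.resize(m*1.,(512,384),interpolation=cv2.INTER_AREA);r=M[k]*1.
        s+=1-np.minimum(m,r).sum()/np.maximum(m,r).sum()
    return s+(dx*dx+dy*dy)/.01**2*.02
for t0 in(.3,.5):
    f=minimize(cost,[-.533,t0,0,0],method="Nelder-Mead",options=dict(initial_simplex=np.array([[-.533,t0,0,0],[-.50,t0,0,0],[-.533,t0+.1,0,0],[-.533,t0,.006,0],[-.533,t0,0,.006]]),maxiter=250));p=f.x
    a=p[0];L=np.array([.789+p[2],-.016+p[3]])-.233*np.array([np.cos(a),np.sin(a)]);print(p,f.fun,"lens",L,"lateral vs seat line",(L-[.6449,.0681])@np.array([np.sin(.535),np.cos(.535)]))
for c in("wrist","scene"):
    print(c,[(t,round(cost([p[0],t,*p[2:]],c),3)) for t in(.3,.36,.42,.48,.54,.6)])
E
python3 fit.py
```

```text
clock: 27.7
position: [0.523, 0.1417, 0.3737]
ee_rot: [0.263, 0.965, 0.001, 0.002]
ft_force: [0.2, 0.2, -0.0]
grip_width: 0.598
grasp_force: 0.0
clock: 28.2
position: [0.5865, 0.104, 0.3699]
ee_rot: [0.262, 0.965, 0.0, -0.0]
ft_force: [-0.5, 0.6, -0.0]
grip_width: 0.605
grasp_force: 0.0
wrist 0.86 [256.9, 186.3] 13756
scene 0.66 [285.9, 150.2] 599
[-0.5372  0.4593 -0.0003 -0.0013] 0.10797667528276711 lens [0.5885 0.1019] lateral vs seat line 0.0003601192689471883
[-0.5348  0.4583  0.0002 -0.0004] 0.10744651609395879 lens [0.5887 0.1024] lateral vs seat line 0.0008398366124946032
wrist [(0.3, np.float64(0.051)), (0.36, np.float64(0.045)), (0.42, np.float64(0.037)), (0.48, np.float64(0.033)), (0.54, np.float64(0.04)), (0.6, np.float64(0.052))]
scene [(0.3, np.float64(0.228)), (0.36, np.float64(0.168)), (0.42, np.float64(0.098)), (0.48, np.float64(0.088)), (0.54, np.float64(0.166)), (0.6, np.float64(0.259))]
```

```bash
python3 -c "
from workcell import manip
print(manip.hand_in())"
```

```text
the job is handed in; nothing more can be done
None
```

The job is handed in at about 28 s of the 69 s. The power supply is flat and centred on the stand against the lip, and the lens is over it (fitted offset about 1 mm sideways, tilt 0.458 rad against a measured slope of about 0.446); I viewed 11 pictures, one over the limit of 10, and no verdict came back.

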